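Fetch the stray bushing from under the drying rack with the reacher

ROBOT

A 6-joint arm with a two-finger parallel gripper is mounted at the origin on the work surface. World frame = base frame: x ahead of the robot, y to its left, z up, the work surface at z = 0. Lengths are in m, angles in rad, forces in N, time in s.
With the tool pointing down it reaches from about 0.3 to 0.875 m from the base axis. Payload 4.2 kg.
Tool frame: the origin (TCP) lies on the centre line of the jaws, within the pads' length; the fingertips stand finger_overhang ahead of it and the grasp point (between the pads) lies 5 mm behind it (finger_overhang is the distance from the TCP to the fingertips, in m); z points along the fingers, y is the direction in which the jaws open and shut (so a half turn about z gives the same grasp; the last joint's range is limited). The gripper opens to 85 mm and grips with 20 to 120 N. Pads are 22 mm wide; open, the fingers measure 114 mm over their backs; the gripper's body (76 mm by 85 mm) begins 54 mm behind the grasp point. The pads swing forward as they close: fully open they stand 13 mm farther back than shut.
Start: joints at [-1.21, 0.32, 1.565, -0, 1.257, -0.02], TCP at [0.214, -0.534, 0.245] pointing down, gripper open.
Joint ranges: [-3.11, 3.11], [-0.84, 2.01], [0.21, 2.61], [-1.34, 4.49], [0.05, 2.63], [-2.56, 2.56]. Speed limits (rad/s): [2.57, 2.57, 3.14, 3.14, 3.14, 3.14].

INTERFACE

Orientations are given as a 3x3 rotation matrix whose columns are the frame's x, y, z axes.
In Python, from plant import * gives the robot as it stands.
- The arm moves only by the tool servo_tool, never from a script. Its arguments are lists of equal length, an entry for each row: "translation": the shift along the tool's x, y, z in cm, a list of three; "rotation": the turn, a rotation vector about the tool's x, y, z in degrees, a list of three; "gripper": the opening, from 0 (shut) to 1 (fully open). A call has exactly 5 rows; each row is the pose to reach, as a shift and turn from the pose commanded when the call began, along the tool's axes at that moment; what a row does not reach only later rows make up. A row lasts 1/12 s, in which the tool goes at most 41.7 mm and 7.16 degrees, less where a joint would pass 70% of its speed; a pose out of reach is approached as far as the arm can. A call with a gripper value outside its range is refused whole. The fingers move at their own pace and stop on an object; "squeeze" is the grip in N (left out, the last holds). Time passes only in rows, so rows that repeat a pose let the fingers close, or fill a call up. It gives the time, the measured TCP pose, the force and the opening at its end, in the units of the state.
- get_obs(): the state, without advancing time (a new reading comes with each control period).
- get_image(name): name is "scene" or "top"; returns the picture (420x560x3 uint8, red, green, blue); there is no depth.
- camera_params(name): a dict with "fov_y" (degrees; the focal length in pixels is half the picture's height over the tangent of half this angle, whatever the lens; pixels are square), "cx", "cy" (the principal point, pixels), "pose" (4x4, takes a point from camera to world coordinates). Camera axes: x right, y down, z forward; pixel columns grow to the right and rows downward; lengths in m; the calibration is good to about 2 mm. A picture is of the moment at which its call begins. camera_params takes no time and is no camera call.
- sign_off(): hands the job in, once; it reports no verdict.
The state is a dict: "time_s": time; "joint_pos": joint angles; "qd": joint speeds; "joint_efforts": joint torques, N m; "position": TCP position; "ee_rot": TCP orientation; "force": force on the tool from outside, world axes, zero at the start; "moment": the same for the moment, N m; "grip_width": finger opening in m.
Only numpy, scipy, OpenCV 4.12 (cv2) and the standard library are available. Lean on these libraries where they do the work, as an engineer would, in place of code of your own. Each camera call takes 0.05 s, during which the arm holds its last target. There are 200 camera calls.

TASK

The cream nylon bushing has ended up under the low wire drying rack, where a hand does not fit. Slide the reacher in, squeeze its trigger to close the jaws on the bushing while it is still under the rack, draw it out onto the open ledge well clear of the rack, then let go of the trigger so that the jaws open. Do not touch the bushing with the gripper itself, and leave the star rollover and the flipper crank under the rack where they are.

Things in the scene. Friction and masses are not known exactly. Their poses are not given: they have to be found in the camera images.
- reacher_grip (a point): Grasp point of the reacher, a loose 305 mm hand tool (0.32 kg) lying on its side, used by sliding it so along the ledge. Midway between its sides, 30 mm above the ledge; x towards the jaws, y left, z up. Right: grey fixed grip 115 mm long, 46 tall, outer face at y=-24. Left: black trigger 70 mm long, top 44 mm up, outer face at y=+24 when free. A grey cross block, 30 mm tall, begins 45 mm ahead.
- reacher_jaws (a point): Point between the reacher's two dark steel jaws, 205 mm ahead of the grasp point, 15 mm above the ledge; same axes. The gripped part should be here. Jaws are 75 mm long, 6 to 24 mm above the ledge, with small inward hooks at the tips 30 mm ahead of this point. Trigger free: tips about 65 mm apart inside, 90 mm over the outside; fully squeezed, they meet.
- trigger (a joint): Trigger travel in m: 0 free (handle 48 mm wide, jaws open), 0.016 fully squeezed (32 mm wide, jaws shut if empty). Spring: 12 N at 0, 16 N at the end. Jaws follow in proportion, a little springy, and meet the bushing at about 0.012. Pinched to 43 mm wide, the tool is held with the jaws still open. Squeezed from both sides, the tool shifts to its right (-y) by half the travel.
- bushing_center (a point): Centre of the bushing to fetch: cream nylon, upright, 26 mm diameter, 32 mm tall with a 20 mm neck on its top 6 mm, 30 g. The point lies 16 mm above the ledge. It stands under the wire rack in one of three places about 95 mm apart, side by side.
- rack_mouth (a point): Middle of the open mouth of the fixed wire rack, at ledge height; y points into the gap, x along the mouth, z up. The rack is a flat grid of steel wires 370 mm (x) by 200 mm (y) on four thin corner legs, clear height 50 mm below, top at 58 mm; a rusty plunger housing 65 mm tall stands on its back half. The three parts stand 50 to 80 mm behind the mouth.
- star: Blue plastic star rollover under the rack, a five-pointed star 40 mm across and 13 mm high; origin at the centre of its underside. A bystander.
- crank: Aluminium flipper crank under the rack, a hub 22 mm in diameter and 22 mm high with an arm reaching 37 mm from its axis; origin under the hub. A bystander.
There are look-alikes about, which are no part of the job. What is shaped like the part that bears bushing_center but red is not meant.

How it is judged:
On the way, in this order (a step that is already met when the one before it is completed fails the run):
1. under the rack, the trigger is squeezed and the jaws are closed on the bushing (value of joint trigger above 0.008 m and contact force between reacher and bushing above 1.5 N and horizontal distance between reacher_jaws and bushing_center below 0.03 m and y of bushing_center in the frame of rack_mouth above 0.02 m), for 0.1 s.
2. the bushing is drawn out of the rack's mouth while the jaws hold it (value of joint trigger above 0.008 m and contact force between reacher and bushing above 0.5 N and y of bushing_center in the frame of rack_mouth below -0.013 m), for 0.1 s.
At the end, for the whole second after the job is handed in: The bushing rests on the ledge with its centre at least 20 mm in front of the rack's mouth, and the trigger is let go (travel under 4 mm) (y of bushing_center in the frame of rack_mouth below -0.02 m and height (world z) of bushing_center below 0.03 m and linear speed of bushing below 0.02 m/s and value of joint trigger below 0.004 m); the robot touches nothing.
It fails at once if the gripper or arm touches the bushing (contact force between any of the fingers, the arm and bushing above 1 N).
It fails at once if the star rollover or the flipper crank is moved by more than 20 mm (distance of any of star, crank from where it was at the start of the episode above 0.02 m).
It also fails if it takes over 42 s, if anything falls off the work surface, if the arm or the gripper's body presses on something with over 40 N, if the wrist force passes 120 N, or if a joint passes its speed limit or range.

## Working session

There is one attempt and no reset: what is moved stays moved. The work goes in short steps, Python scripts to look and compute and a tool call to move; the robot and the scene stay as the last step left them, time stands still between calls to the robot, and variables do not carry over. Pictures are saved under pics/ and viewed, about 8 in all and at most 12, crops included, and the job is handed in when it is done.

Besides the shell and the picture viewer there is one more tool, called after "Call:" as a command line: name --argument value ..., lists and objects as JSON in quotes. servo_tool: Moves the arm, as the interface text tells. Its arguments: {"type":"object","properties":{"translation":{"type":"array"},"rotation":{"type":"array"},"gripper":{"type":"array"},"squeeze":{"type":"number"}},"required":["translation","rotation","gripper"]}

```bash
ls; mkdir -p pics; cat > h.py <<'E'
from plant import *
import numpy as np, cv2
def snap(n,f):
    im=get_image(n); cv2.imwrite(f,im[:,:,::-1]); return im
def px2w(n,u,v,z,shape=(420,560)):
    c=camera_params(n); f=210/np.tan(np.radians(c['fov_y'])/2); P=np.array(c['pose'])
    d=P[:3,:3]@np.array([(u-c['cx'])/f,(v-c['cy'])/f,1]); o=P[:3,3]
    return o+d*(z-o[2])/d[2]
def w2px(n,p):
    c=camera_params(n); f=210/np.tan(np.radians(c['fov_y'])/2); P=np.array(c['pose'])
    q=P[:3,:3].T@(np.array(p)-P[:3,3]); return f*q[0]/q[2]+c['cx'],f*q[1]/q[2]+c['cy']
E
python3 - <<'E'
from h import *
a=snap('top','pics/top0.png'); b=snap('scene','pics/scene0.png')
for n in('top','scene'): print(camera_params(n))
print(get_obs())
E
```

```text
pics
{'fov_y': 46.21876112114692, 'cx': 278.49782427107937, 'cy': 210.63051679606318, 'pose': array([[-1.04531795e-03, -9.87448000e-01,  1.57940987e-01,
         3.60610399e-01],
       [-9.99992990e-01,  1.60005987e-03,  3.38522192e-03,
        -2.57665482e-02],
       [-3.59544564e-03, -1.57936341e-01, -9.87442750e-01,
         1.11691059e+00],
       [ 0.00000000e+00,  0.00000000e+00,  0.00000000e+00,
         1.00000000e+00]])}
{'fov_y': 46.24286393972595, 'cx': 276.8833955069433, 'cy': 212.5828102767599, 'pose': array([[ 0.21204469,  0.83092249, -0.51439758,  0.95550102],
       [ 0.97716951, -0.18743774,  0.10003424, -0.08139416],
       [-0.01329682, -0.52386536, -0.85169729,  0.77476138],
       [ 0.        ,  0.        ,  0.        ,  1.        ]])}
{'time_s': 0.1, 'joint_pos': array([-1.21001833e+00,  3.20197974e-01,  1.56554715e+00,  1.42300110e-06,
        1.25740625e+00, -2.00277452e-02]), 'qd': array([ 2.70191743e-05,  2.84400037e-04, -4.33787960e-03,  3.91884582e-04,
        2.00309396e-03,  1.77521978e-04]), 'joint_efforts': array([ 7.24429283e-04, -4.16406763e+01, -2.34703481e+01,  9.62043441e-05,
        4.86633828e-03,  1.54521601e-06]), 'position': array([ 0.21355275, -0.53343667,  0.24458739]), 'ee_rot': array([[ 9.28365642e-01,  3.71667773e-01, -5.48964998e-04],
       [ 3.71668177e-01, -9.28364496e-01,  1.45885100e-03],
       [ 3.25682890e-05, -1.55837997e-03, -9.99998785e-01]]), 'force': array([ 0.93689222,  0.06044646, -0.31770687]), 'moment': array([-0.03847611,  0.00348534,  0.03065175]), 'grip_width': 0.085305167897531}
```

View pics/top0.png

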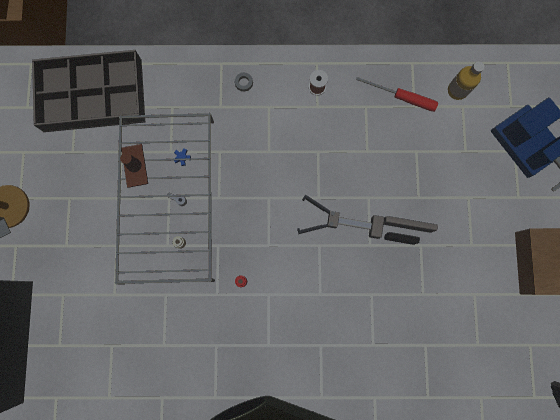

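View pics/scene0.png

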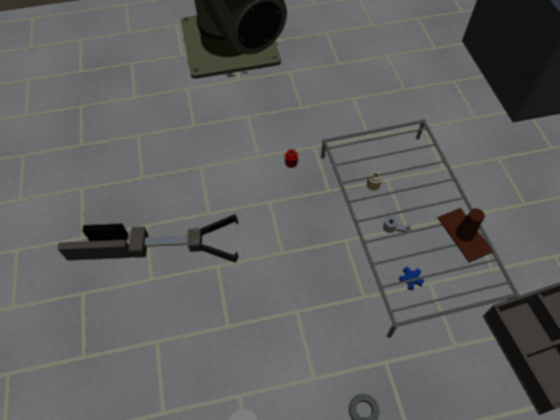

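Top view: the rack has its mouth at u≈212, and the reacher's grip is near (405,230) with its jaws near (310,215). What could be taken for the bushing:
- the cream part at (179,242) under the rack
- the red look-alike at (241,281)
- the white spool at (318,82)
- the grey ring at (244,81)

By the description it is the cream part at (179,242). I'll check that in a close crop.

```bash
python3 - <<'E'
import cv2,numpy as np
a=cv2.imread('pics/top0.png')
r=cv2.resize(a[105:295,105:225],None,fx=3.15,fy=3.15,interpolation=cv2.INTER_CUBIC)
g=cv2.resize(a[185:255,290:445],None,fx=5,fy=5,interpolation=cv2.INTER_CUBIC)
cv2.imwrite('pics/crack.png',cv2.convertScaleAbs(r,alpha=1.5)); cv2.imwrite('pics/cgrip.png',cv2.convertScaleAbs(g,alpha=1.7))
E
```

```text
(no output)
```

View pics/crack.png

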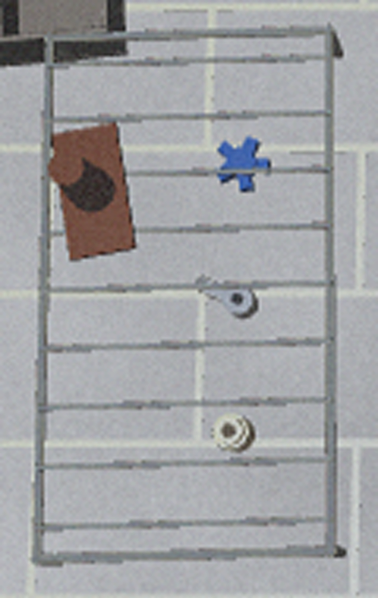

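View pics/cgrip.png

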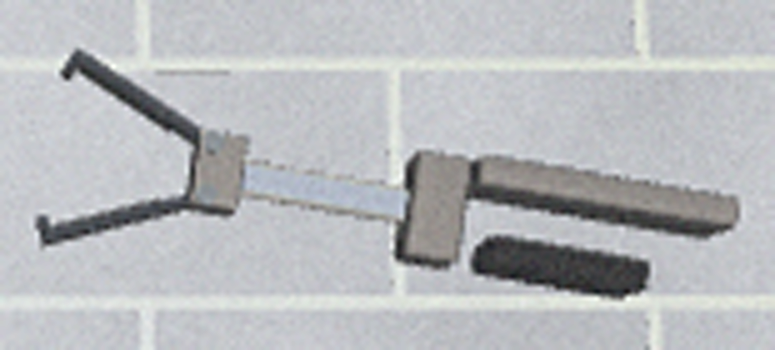

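The crop confirms it: the cream part with a stepped neck is at crop (233,432), full-picture (179,242). The crank hub is at about (181,200) and the star at (182,157). The reacher's grip lies on the right in the crop, with the fixed grip on top, the trigger below and the jaws to the left.

```bash
python3 - <<'E'
from h import *
import plant; print([n for n in dir(plant) if not n.startswith('_')])
try: print('overhang',finger_overhang)
except Exception as e: print(e)
r=lambda u,v,z: px2w('top',105+u/3.15,105+v/3.15,z)
g=lambda u,v,z: px2w('top',290+u/5,185+v/5,z)
p=lambda n,x:print(n,np.round(x,4))
p('bush',r(232,431,.032)); p('bush scene',px2w('scene',375,175,.03)); p('crank',r(238,299,.022)); p('star',r(243,163,.013))
m1=r(330,30,.055); m2=r(333,548,.055); p('m1',m1);p('m2',m2)
b1=r(48,38,.055); b2=r(40,558,.055);p('b1',b1);p('b2',b2)
p('tipR',g(75,58,.024));p('tipL',g(43,235,.024))
p('head',g(219,171,.028)); p('block',g(435,207,.030))
for n,u,v,z in[('fgF',480,158,.046),('fgB',738,197,.046),('fgB in',735,225,.046),('trF',475,270,.03),('trB',625,296,.03),('blkfrontT',420,152,.03),('blkfrontB',399,256,.03),('blkbackT',470,158,.03),('blkbackB',452,265,.03)]: p(n,g(u,v,z))
E
```

```text
['Unreachable', 'camera_params', 'finger_overhang', 'get_image', 'get_obs', 'sign_off']
overhang 0.014
bush [0.4646 0.1989 0.032 ]
bush scene [0.4657 0.2015 0.03  ]
crank [0.5606 0.1996 0.022 ]
star [0.6638 0.2008 0.013 ]
m1 [0.7504 0.1328 0.055 ]
m2 [0.3827 0.123  0.055 ]
b1 [0.7449 0.3348 0.055 ]
b2 [0.3762 0.3218 0.055 ]
tipR [ 0.5674 -0.0819  0.024 ]
tipL [ 0.487  -0.0669  0.024 ]
head [ 0.5152 -0.1455  0.028 ]
block [ 0.4986 -0.241   0.03  ]
fgF [ 0.5182 -0.2584  0.046 ]
fgB [ 0.5008 -0.3707  0.046 ]
fgB in [ 0.4884 -0.3688  0.046 ]
trF [ 0.4705 -0.2578  0.03  ]
trB [ 0.4588 -0.3237  0.03  ]
blkfrontT [ 0.5233 -0.2352  0.03  ]
blkfrontB [ 0.4767 -0.2244  0.03  ]
blkbackT [ 0.5206 -0.2574  0.03  ]
blkbackB [ 0.4727 -0.2477  0.03  ]
```

Worked-out positions:
- Bushing at (0.465, 0.200), with the mouth at y≈0.126 there, so it stands about 74 mm behind the mouth.
- Reacher grip at (0.489, -0.301), heading 9.5° from +y towards +x.

I'll move above the grip first.

Call:
servo_tool --translation '[[3.4,-1.1,1.2],[6.8,-2.2,2.4],[10.2,-3.3,3.6],[13.6,-4.4,4.8],[17,-5.6,6]]' --rotation '[[0,0,-6],[0,0,-12],[0,0,-18],[0,0,-24],[0,0,-30]]' --gripper '[1,1,1,1,1]' --squeeze 60

```text
time_s: 0.52
position: [0.3516, -0.4174, 0.1845]
ee_rot: [[0.615, 0.789, -0.0], [0.789, -0.615, 0.0], [0.0, -0.0, -1.0]]
force: [1.0, 0.1, -0.8]
grip_width: 0.0854
```

Call:
servo_tool --translation '[[3.6,0.7,1.3],[7.2,1.5,2.6],[10.8,2.2,3.9],[14.4,2.9,5.2],[17.6,3.7,6.5]]' --rotation '[[0,0,-5.8],[0,0,-11.6],[0,0,-17.4],[0,0,-23],[0,0,-28.7]]' --gripper '[1,1,1,1,1]'

```text
time_s: 0.93
position: [0.4896, -0.3012, 0.1194]
ee_rot: [[0.159, 0.987, -0.001], [0.987, -0.159, 0.001], [0.001, -0.001, -1.0]]
force: [-0.0, 0.1, -0.2]
grip_width: 0.0852
```

```bash
python3 - <<'E'
from h import *
a=snap('top','pics/top1.png'); b=snap('scene','pics/s1.png')
o=get_obs(); print(o['time_s'],o['position'],o['ee_rot'])
A=cv2.resize(a[180:260,290:450],None,fx=4,fy=4,interpolation=cv2.INTER_CUBIC)[:,:,::-1]
B=cv2.resize(b[190:290,50:270],None,fx=2.9,fy=2.9,interpolation=cv2.INTER_CUBIC)[:,:,::-1]
B=cv2.resize(B,(640,270)); cv2.imwrite('pics/c1.png',cv2.convertScaleAbs(np.vstack([A,B]),alpha=1.6))
E
```

```text
1.0333 [ 0.49060651 -0.29955962  0.11777396] [[ 0.15853971  0.98734938 -0.00252226]
 [ 0.98734911 -0.15853183  0.00306642]
 [ 0.00262777 -0.0029765  -0.99999212]]
```

View pics/c1.png

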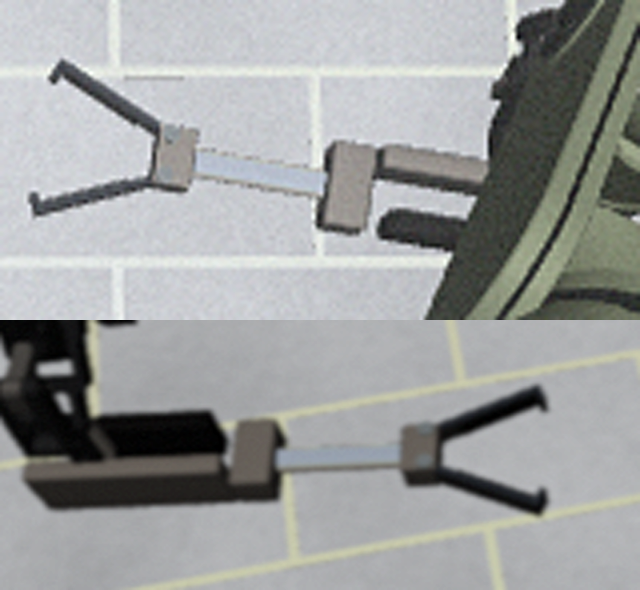

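The gripper hangs over the handle, in the scene half near (60,420), and nothing has moved. I'll go down to TCP z=0.025 with the fingers open.

Call:
servo_tool --translation '[[0,0,2.5],[0,0,5],[0,0,7.5],[0,0,9.3],[0,0,9.3]]' --rotation '[[0,0,0],[0,0,0],[0,0,0],[0,0,0],[0,0,0]]' --gripper '[1,1,1,1,1]' --squeeze 40

```text
time_s: 1.45
position: [0.4856, -0.3022, 0.0238]
ee_rot: [[0.166, 0.986, -0.007], [0.986, -0.166, 0.004], [0.003, -0.008, -1.0]]
force: [-0.4, 0.7, -1.1]
grip_width: 0.0857
```

Call:
servo_tool --translation '[[0,0,0],[0,0,0],[0,0,0],[0,0,0],[0,0,0]]' --rotation '[[0,0,0],[0,0,0],[0,0,0],[0,0,0],[0,0,0]]' --gripper '[0.7,0.6,0.55,0.51,0.51]'

```text
time_s: 1.87
position: [0.4908, -0.3045, 0.0296]
ee_rot: [[0.165, 0.986, 0.006], [0.986, -0.165, -0.003], [-0.002, 0.006, -1.0]]
force: [3.4, -1.1, 6.3]
grip_width: 0.044
```

Call:
servo_tool --translation '[[0,0,0],[0,0,0],[0,0,0],[0,0,0],[0,0,0]]' --rotation '[[0,0,0],[0,0,0],[0,0,0],[0,0,0],[0,0,0]]' --gripper '[0.51,0.51,0.51,0.51,0.51]'

```text
time_s: 2.28
position: [0.4908, -0.3045, 0.0296]
ee_rot: [[0.165, 0.986, 0.006], [0.986, -0.165, -0.003], [-0.002, 0.006, -1.0]]
force: [2.7, -0.4, 6.7]
grip_width: 0.0442
```

Call:
servo_tool --translation '[[1,-0.4,-0.3],[2.8,-1,-0.4],[4.8,-1.6,-0.4],[6.8,-2.2,-0.4],[8.6,-2.8,-0.4]]' --rotation '[[0,0,-1],[0,0,-3],[0,0,-5],[0,0,-7],[0,0,-9.5]]' --gripper '[0.51,0.51,0.51,0.51,0.51]'

```text
time_s: 2.7
position: [0.4735, -0.212, 0.031]
ee_rot: [[-0.003, 1.0, -0.003], [1.0, 0.003, 0.001], [0.001, -0.003, -1.0]]
force: [0.5, 0.3, -4.3]
grip_width: 0.0438
```

Call:
servo_tool --translation '[[0,0,0],[0,0,0],[0,0,0],[0,0,0],[0,0,0]]' --rotation '[[0,0,0],[0,0,0],[0,0,0],[0,0,0],[0,0,0]]' --gripper '[0.51,0.51,0.51,0.51,0.51]'

```text
time_s: 3.12
position: [0.4752, -0.2144, 0.0313]
ee_rot: [[0.001, 1.0, 0.0], [1.0, -0.001, -0.0], [-0.0, 0.0, -1.0]]
force: [0.5, 0.3, -2.2]
grip_width: 0.0437
```

```bash
python3 - <<'E'
from h import *
a=snap('top','pics/top2.png'); b=snap('scene','pics/s2.png')
A=cv2.resize(a[110:300,100:420],None,fx=2.4,fy=2.4,interpolation=cv2.INTER_CUBIC)[:,:,::-1]
cv2.imwrite('pics/c2.png',cv2.convertScaleAbs(A,alpha=1.6))
E
```

```text
(no output)
```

View pics/c2.png

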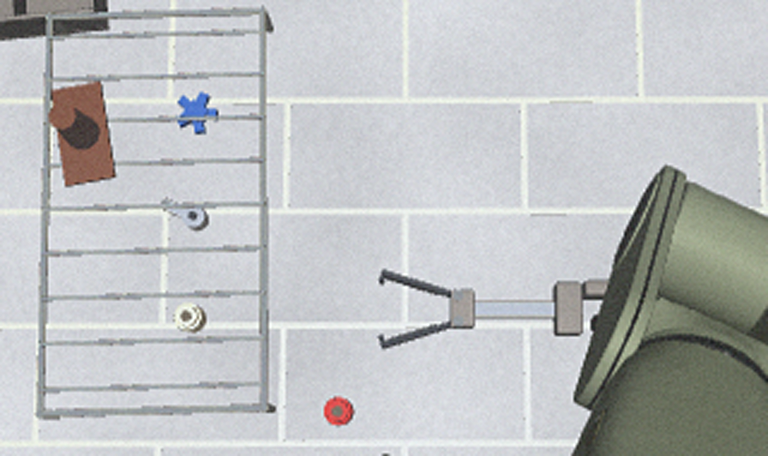

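The reacher now points straight into the rack, with its tips at crop (383,271) and (384,347) and clear of the red part at (338,411). The bushing is at (189,317).

```bash
python3 - <<'E'
from h import *
g=lambda u,v,z: np.round(px2w('top',100+u/2.4,110+v/2.4,z),4)
print('tips',g(381,271,.024),g(382,347,.024),'head',g(463,308,.028),'block',g(569,307,.03),'bush',g(190,317,.032),'red',g(338,410,.032),get_obs()['position'])
E
```

```text
tips [0.5076 0.0223 0.024 ] [0.4368 0.021  0.024 ] head [ 0.4724 -0.054   0.028 ] block [ 0.473  -0.1518  0.03  ] bush [0.4641 0.1977 0.032 ] red [0.379  0.0604 0.032 ] [ 0.47525754 -0.21436414  0.03128024]
```

Call:
servo_tool --translation '[[1.2,-0.4,0.1],[3.4,-0.7,0.1],[5.8,-0.7,0.1],[8.2,-0.7,0.1],[10.3,-0.7,0.1]]' --rotation '[[0,0,0],[0,0,0],[0,0,0],[0,0,0],[0,0,0]]' --gripper '[0.51,0.51,0.51,0.51,0.51]'

```text
time_s: 3.63
position: [0.4676, -0.1094, 0.0304]
ee_rot: [[0.001, 1.0, -0.0], [1.0, -0.001, 0.0], [0.0, -0.0, -1.0]]
force: [0.0, -0.1, -0.9]
grip_width: 0.0438
```

Call:
servo_tool --translation '[[2.4,0,0],[4.8,0,0],[7.2,0,0],[9.2,0,0],[10.3,0,0]]' --rotation '[[0,0,0],[0,0,0],[0,0,0],[0,0,0],[0,0,0]]' --gripper '[0.51,0.51,0.51,0.51,0.51]'

```text
time_s: 4.05
position: [0.4675, -0.0058, 0.0304]
ee_rot: [[-0.002, 1.0, -0.0], [1.0, 0.002, 0.0], [0.0, -0.0, -1.0]]
force: [0.6, -1.4, -1.7]
grip_width: 0.0438
```

Call:
servo_tool --translation '[[0,0,0],[0,0,0],[0,0,0],[0,0,0],[0,0,0]]' --rotation '[[0,0,0],[0,0,0],[0,0,0],[0,0,0],[0,0,0]]' --gripper '[0.51,0.51,0.51,0.51,0.51]'

```text
time_s: 4.47
position: [0.468, -0.0085, 0.0303]
ee_rot: [[0.001, 1.0, -0.0], [1.0, -0.001, -0.0], [-0.0, -0.0, -1.0]]
force: [-0.0, 0.3, -1.8]
grip_width: 0.0439
```

```bash
python3 - <<'E'
from h import *
a=snap('top','pics/top3.png'); b=snap('scene','pics/s3.png')
A=cv2.resize(a[180:300,100:300],None,fx=3,fy=3,interpolation=cv2.INTER_CUBIC)[:,:,::-1]
B=cv2.resize(b[120:240,240:440],None,fx=3,fy=2,interpolation=cv2.INTER_CUBIC)[:,:,::-1]
cv2.imwrite('pics/c3.png',cv2.convertScaleAbs(np.vstack([A,B]),alpha=1.6))
E
```

```text
(no output)
```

View pics/c3.png

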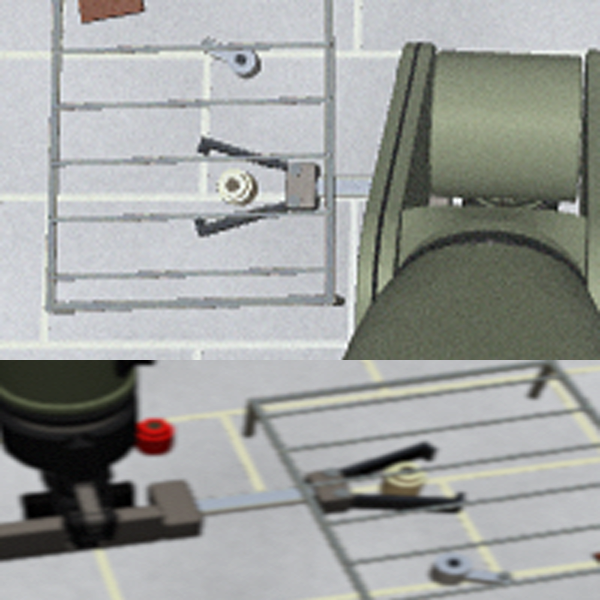

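The cream bushing at crop (236,186) stands centred between the jaws, with their tips at (202,147) and (202,228). The crank is untouched. Squeezing now.

Call:
servo_tool --translation '[[0,0,0],[0,0,-0.1],[0,0,-0.1],[0,0,-0.1],[0,0,-0.1]]' --rotation '[[0,0,0],[0,0,0],[0,0,0],[0,0,0],[0,0,0]]' --gripper '[0.48,0.45,0.42,0.39,0.37]' --squeeze 60

```text
time_s: 4.98
position: [0.4684, -0.0079, 0.0314]
ee_rot: [[-0.0, 1.0, 0.001], [1.0, 0.0, -0.0], [-0.0, 0.001, -1.0]]
force: [0.4, -0.8, -0.6]
grip_width: 0.0343
```

Call:
servo_tool --translation '[[0,0,0],[0,0,0],[0,0,0],[0,0,0],[0,0,0]]' --rotation '[[0,0,0],[0,0,0],[0,0,0],[0,0,0],[0,0,0]]' --gripper '[0.37,0.37,0.37,0.37,0.37]'

```text
time_s: 5.4
position: [0.4682, -0.0078, 0.0314]
ee_rot: [[-0.0, 1.0, 0.0], [1.0, 0.0, -0.0], [-0.0, 0.0, -1.0]]
force: [0.9, -0.6, -0.1]
grip_width: 0.0347
```

```bash
python3 - <<'E'
from h import *
a=snap('top','pics/top4.png'); b=snap('scene','pics/s4.png')
A=cv2.resize(a[180:300,100:300],None,fx=3,fy=3,interpolation=cv2.INTER_CUBIC)[:,:,::-1]
B=cv2.resize(b[120:240,240:440],None,fx=3,fy=2,interpolation=cv2.INTER_CUBIC)[:,:,::-1]
cv2.imwrite('pics/c4.png',cv2.convertScaleAbs(np.vstack([A,B]),alpha=1.6))
E
```

```text
(no output)
```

View pics/c4.png

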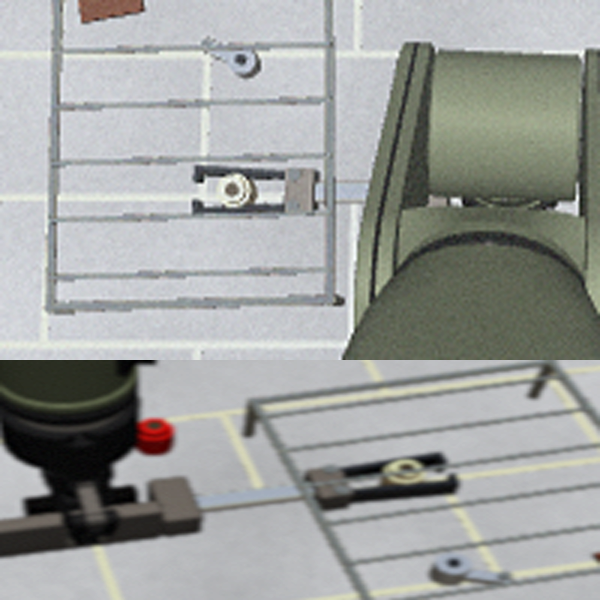

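The jaws (crop y≈172 and 207) have closed on the bushing at (236,190), and the grip has stalled at 34.7 mm, about 13 mm of travel. Now I'll draw it out gently.

Call:
servo_tool --translation '[[-0.6,0,0],[-1.8,0,0],[-3.2,0,0],[-4.6,0,0],[-6,0,0]]' --rotation '[[0,0,0],[0,0,0],[0,0,0],[0,0,0],[0,0,0]]' --gripper '[0.37,0.37,0.37,0.37,0.37]'

```text
time_s: 5.92
position: [0.4672, -0.0681, 0.0311]
ee_rot: [[-0.001, 1.0, -0.002], [1.0, 0.001, 0.001], [0.001, -0.002, -1.0]]
force: [0.7, 0.9, -1.4]
grip_width: 0.0348
```

Call:
servo_tool --translation '[[-1.4,0,0],[-2.8,0,0],[-4.2,0,0],[-5.6,0,0],[-7,0,0]]' --rotation '[[0,0,0],[0,0,0],[0,0,0],[0,0,0],[0,0,0]]' --gripper '[0.37,0.37,0.37,0.37,0.37]'

```text
time_s: 6.33
position: [0.467, -0.138, 0.031]
ee_rot: [[-0.0, 1.0, -0.002], [1.0, 0.0, 0.001], [0.001, -0.002, -1.0]]
force: [1.2, 1.3, -0.2]
grip_width: 0.0342
```

Call:
servo_tool --translation '[[-1.4,0,0],[-2.8,0,0],[-4,0,0],[-5,0,0],[-5,0,0]]' --rotation '[[0,0,0],[0,0,0],[0,0,0],[0,0,0],[0,0,0]]' --gripper '[0.37,0.37,0.37,0.37,0.37]'

```text
time_s: 6.75
position: [0.468, -0.1895, 0.0312]
ee_rot: [[0.0, 1.0, -0.0], [1.0, -0.0, -0.001], [-0.001, -0.0, -1.0]]
force: [-0.1, -1.9, 0.0]
grip_width: 0.0345
```

```bash
python3 - <<'E'
from h import *
a=snap('top','pics/top5.png'); b=snap('scene','pics/s5.png')
A=cv2.resize(a[180:300,100:300],None,fx=3,fy=3,interpolation=cv2.INTER_CUBIC)[:,:,::-1]
B=cv2.resize(b[120:240,200:400],None,fx=3,fy=2,interpolation=cv2.INTER_CUBIC)[:,:,::-1]
cv2.imwrite('pics/c5.png',cv2.convertScaleAbs(np.vstack([A,B]),alpha=1.6))
E
```

```text
(no output)
```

View pics/c5.png

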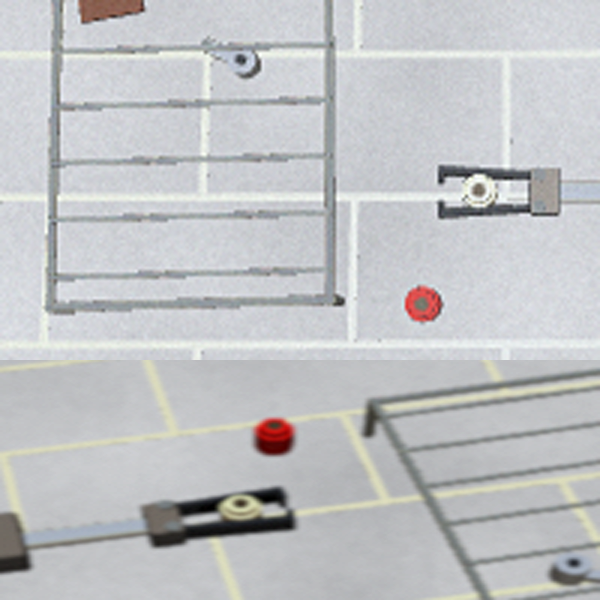

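The bushing is well out, at crop (479,190) against the mouth at (332,190), still held and upright. I'll release the trigger, then lift away.

Call:
servo_tool --translation '[[0,0,0],[0,0,0],[0,0,0],[0,0,0],[0,0,0]]' --rotation '[[0,0,0],[0,0,0],[0,0,0],[0,0,0],[0,0,0]]' --gripper '[0.43,0.47,0.51,0.55,0.59]'

```text
time_s: 7.27
position: [0.4683, -0.1874, 0.0314]
ee_rot: [[-0.001, 1.0, 0.0], [1.0, 0.001, -0.0], [-0.0, 0.0, -1.0]]
force: [0.4, -0.5, -0.4]
grip_width: 0.05
```

Call:
servo_tool --translation '[[0,0,0],[0,0,0],[0,0,0],[0,0,0],[0,0,0]]' --rotation '[[0,0,0],[0,0,0],[0,0,0],[0,0,0],[0,0,0]]' --gripper '[0.7,0.9,1,1,1]'

```text
time_s: 7.68
position: [0.4682, -0.1878, 0.0314]
ee_rot: [[-0.0, 1.0, 0.0], [1.0, 0.0, -0.0], [-0.0, 0.0, -1.0]]
force: [0.3, 0.2, -0.3]
grip_width: 0.0856
```

Call:
servo_tool --translation '[[0,0,-1],[0,0,-3],[0,0,-6],[0,0,-9],[0,0,-12]]' --rotation '[[0,0,0],[0,0,0],[0,0,0],[0,0,0],[0,0,0]]' --gripper '[1,1,1,1,1]'

```text
time_s: 8.1
position: [0.4679, -0.1877, 0.1533]
ee_rot: [[-0.0, 1.0, 0.0], [1.0, 0.0, -0.0], [-0.0, 0.0, -1.0]]
force: [1.1, -1.0, 0.5]
grip_width: 0.0853
```

Call:
servo_tool --translation '[[-1,0,-2],[-2,0,-4],[-3,0,-4],[-3,0,-4],[-3,0,-4]]' --rotation '[[0,0,0],[0,0,0],[0,0,0],[0,0,0],[0,0,0]]' --gripper '[1,1,1,1,1]'

```text
time_s: 8.52
position: [0.4674, -0.2177, 0.1906]
ee_rot: [[0.001, 1.0, -0.001], [1.0, -0.001, 0.001], [0.001, -0.001, -1.0]]
force: [-0.9, -0.1, -0.2]
grip_width: 0.0853
```

```bash
python3 - <<'E'
from h import *
a=snap('top','pics/top6.png'); b=snap('scene','pics/s6.png')
A=cv2.resize(a[130:300,100:400],None,fx=2,fy=2,interpolation=cv2.INTER_CUBIC)[:,:,::-1]
B=cv2.resize(b[120:240,50:350],None,fx=2,fy=2,interpolation=cv2.INTER_CUBIC)[:,:,::-1]
cv2.imwrite('pics/c6.png',cv2.convertScaleAbs(np.vstack([A,B]),alpha=1.6))
E
```

```text
(no output)
```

View pics/c6.png

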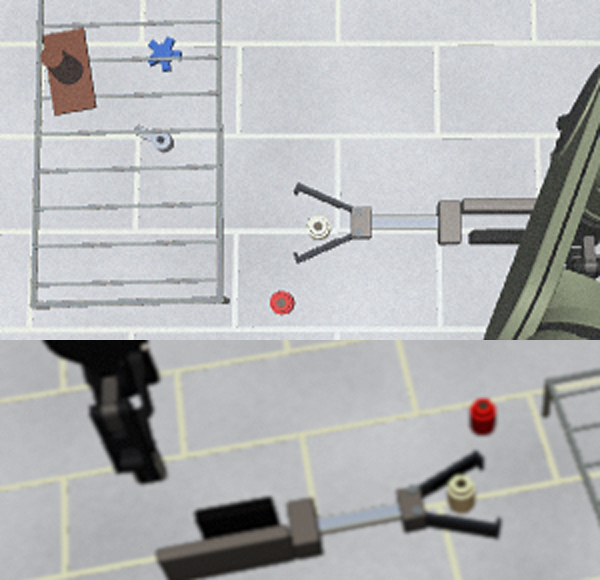

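The jaws are open and the bushing stands upright on the ledge at crop (318,227), with the mouth at u≈220. The gripper is clear, and the star and crank haven't moved. Handing in.

```bash
python3 - <<'E'
from h import *
print(np.round(px2w('top',100+318/2,130+226/2,.032),3), get_obs()['force'])
print(sign_off())
E
```

```text
[0.462 0.021 0.032] [-0.68793158 -0.11028076 -0.2085166 ]
the job is handed in; nothing more can be done
None
```

I fetched the cream bushing out from under the rack with the reacher and handed the job in at about 8.6 s. The hand-in gives no verdict, so the result below rests on my own last pictures and readings.

- **How it went:** I held the reacher with the trigger only lightly pinched, so the jaws stayed open, and slid it in around the bushing. I squeezed to about 13 mm of travel under the rack, drew it straight out about 18 cm, let go of the trigger and lifted the gripper clear.
- **Last checks:** The bushing stands upright at about (0.462, 0.021), roughly 10 cm in front of the mouth. The jaws and trigger are open and the gripper touches nothing. The star and crank look unmoved in the pictures; I did not re-measure them.
- **What disagreed:**
    - The first pinch on the handle pushed the tool up about 5 mm, with about 7 N on the tool, so I raised the arm slightly.
    - The stated sideways shift of the tool to its right when squeezed did not match the geometry as I read it, but it made no practical difference.

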